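Close three interlocked carrier clamps on a bonder's bench

ROBOT

A 6-joint arm with a two-finger parallel gripper is mounted at the origin on the work surface. World frame = base frame: x ahead of the robot, y to its left, z up, the work surface at z = 0. Lengths are in mm, angles in rad, forces in N, time in s.
With the tool pointing down it reaches from about 350 to 875 mm from the base axis. Payload 4.2 kg.
Tool frame: the origin (TCP) lies at the very end of the fingers, on their centre line; the grasp point (between the pads) lies 19 mm behind it (arm.pinch_z is the distance from the TCP to the grasp point, in mm); x points along the fingers, y is the direction in which the jaws open and shut, and the axes are right-handed (so a half turn about x gives the same grasp; the last joint's range is limited). The gripper opens to 85 mm and grips with 20 to 120 N. Pads are 22 mm wide; open, the fingers measure 114 mm over their backs; the gripper's body (76 mm by 85 mm) begins 54 mm behind the grasp point. The pads swing forward as they close: fully open they stand 13 mm farther back than shut.
Start: joints at [0.259, 0.385, 0.008, 0, -1.194, -0.259], TCP at [624.979, 0.025, 231.312] pointing down, gripper open.
Joint ranges: [-3.14, 3.14], [-1.21, 2.06], [-1.07, 1.41], [-3.16, 2.05], [-2.99, -0.16], [-3.1, 3.1]. Speed limits (rad/s): [2.79, 2.79, 3.14, 3.14, 3.14, 3.14].

INTERFACE

Orientations are given as a unit quaternion [x, y, z, w].
In Python, from bench import arm gives the robot as it stands.
- The arm moves only by the tool drive_tool, never from a script. Its argument "motion" is a list of rows, each a list of 4 numbers: the shift along the tool's x, y, z in mm, then the turn about the tool's x in degrees. In form: [[dx, dy, dz, spin], ...]. A call has 1 to 10 rows; each row shifts and turns the commanded pose from where the row before left it, along the tool's axes as they then stand; what a row does not reach is not made up. A row lasts 1/12 s, in which the tool goes at most 41.7 mm and 7.16 degrees, less where a joint would pass 70% of its speed; a pose out of reach is approached as far as the arm can. A call with a gripper value outside its range is refused whole. "grip" is the finger opening in mm, from 0 to 85.4, set as the call begins (left out, the last holds). The fingers move at their own pace and stop on an object; the grip force is fixed at half the most. Time passes only in rows, so rows that do not move let the fingers close. It gives the time, the measured TCP pose, the force and the opening at its end, in the units of the state.
- arm.read_state(): the state, without advancing time (a new reading comes with each control period).
- arm.get_image(name): name is "scene" or "side" or "wrist"; returns the picture (384x512x3 uint8, red, green, blue); there is no depth.
- arm.calibration(name): a dict with "K" (3x3 intrinsics, pixels), "distortion" ([k1, k2, p1, p2, k3] as OpenCV has them; the pictures are not rectified), "eye" and "attitude" of the camera in the world; the wrist camera has in their place "T_tool_cam" (4x4, takes a point from camera to tool coordinates, whose origin is the TCP and whose axes are the tool frame's). Camera axes: x right, y up, looking along -z (the intrinsics and any distortion apply to the point x, -y, -z); pixel columns grow to the right and rows downward; lengths in mm; the calibration is good to about 2 mm. A picture is of the moment at which its call begins: read the wrist's pose just before it. calibration takes no time and is no camera call.
- arm.job_done(): hands the job in, once; it reports no verdict.
The state is a dict: "clock": time; "joints": joint angles; "joint_vel": joint speeds; "joint_efforts": joint torques, N m; "position": TCP position; "ee_rot": TCP orientation; "contact_force": force on the tool from outside, world axes, zero at the start; "wrist_torque": the same for the moment, N m; "gripper_width": finger opening in mm.
Only numpy, scipy, OpenCV 4.12 (cv2) and the standard library are available. Lean on these libraries where they do the work, as an engineer would, in place of code of your own. Each camera call takes 0.05 s, during which the arm holds its last target. There are 200 camera calls.

TASK

Clamp the carrier plate down: push all three chrome T-grip levers of the clamp station over, away from the robot, until each is fully home against its stop. They are interlocked and go in one order only, which you must find by feel, one lever after another: try a lever gently with closed fingertips (push, do not grip), leave it if it is held, and never press on the station or its levers with more than 25 N. Leave everything else on the bench and station where it is.

Things in the scene. Friction and masses are not known exactly. Their poses are not given: they have to be found in the camera images.
- station: fixed clamp station: white base 220 x 400 x 35 mm, three clamp levers in a row, aluminium carrier plate behind. Origin on the bench: x (throw direction, away from the robot) spans -90 to 130 mm, y (to the left lever) -200 to 200 mm. Lever pivots at x 0, 55 mm up, y = 90 (left), 0, -90 mm, axes along y. Its 32 mm black dial at y = -170 mm is not used
- lever_left (a joint): left lever angle, rad: 0 (0 to 0.04 at the start) open, leaning 0.3 rad to the station's -x; 0.7 its end stop, home, leaning 0.4 rad to +x. It stays where left. A free lever takes 2 to 5 N at the grip, friction on the finger included. A held one meets its lock within 0.1 rad (11 mm at the grip) of open; lock and end stop then stiffen by about 1.5 N per mm
- grip_left (a point): centre of the left lever's chrome T-grip, a round bar 24 mm thick and 44 mm long along the station's y, 110 mm from the pivot on a 10 mm rod; 160 mm above the bench when open, 156 mm when home, 165 mm upright; the throw moves it 75 mm along the station's x
- lever_mid (a joint): mid lever angle, rad: 0 (0 to 0.04 at the start) open, leaning 0.3 rad to the station's -x; 0.7 its end stop, home, leaning 0.4 rad to +x. A hidden interlock sets the order, another one each time: at first only one lever is free; throwing it home frees the next (in its last 0.1 rad), and that one the last
- grip_mid (a point): centre of the mid lever's chrome T-grip, a round bar 24 mm thick and 44 mm long along the station's y, 110 mm from the pivot on a 10 mm rod; 160 mm above the bench when open, 156 mm when home, 165 mm upright; the throw moves it 75 mm along the station's x
- lever_right (a joint): right lever angle, rad: 0 (0 to 0.04 at the start) open, leaning 0.3 rad to the station's -x; 0.7 its end stop, home, leaning 0.4 rad to +x. All three levers are alike: see the left one for forces and the mid one for the interlock. Each carries a clamp toe that comes down on the plate at 0.7
- grip_right (a point): centre of the right lever's chrome T-grip, a round bar 24 mm thick and 44 mm long along the station's y, 110 mm from the pivot on a 10 mm rod; 160 mm above the bench when open, 156 mm when home, 165 mm upright; the throw moves it 75 mm along the station's x
- flux_jar: bystander: amber jar 24 mm wide, 30 mm tall, standing on the front of the station between the left and mid levers; origin as the centre of its underside
- wire_spool: bystander: brass spool 36 mm wide, 24 mm tall, on the station's left end; origin as the centre of its underside
- screwdriver: bystander: screwdriver 150 mm long lying on the bench at the left; origin near its middle, at the bench
- chip_tray: bystander: clear divided tray 90 x 70 x 20 mm at the left; origin as the centre of its underside
- dish: bystander: glass dish 70 mm wide, 18 mm tall at the right; origin as the centre of its underside
- solvent: bystander: white bottle 52 mm wide, 130 mm tall, at the right; origin as the centre of its underside
- brush: bystander: brush 140 mm long lying on the bench at the right; origin near its middle, at the bench
- dial (a joint): angle, rad, of the black 32 mm dial at the station's right end (y = -170 mm); 0 at the start, not used: leave it

How it is judged (in metres and radians):
On the way, in this order (a step that is already met when the one before it is completed fails the run):
1. a first lever is home (past 0.64 rad) (value of joint any of lever_left, lever_mid, lever_right above 0.64 rad), for 0.1 s.
2. a second lever is home as well ((value of joint each of lever_left, lever_mid above 0.64 rad or value of joint each of lever_left, lever_right above 0.64 rad or value of joint each of lever_mid, lever_right above 0.64 rad)), for 0.1 s.
At the end, for the whole second after the job is handed in: all three levers stand home, past 0.64 rad of 0.7, and at rest, with nothing touching them (value of joint each of lever_left, lever_mid, lever_right above 0.64 rad and velocity of joint each of lever_left, lever_mid, lever_right below 0.05 rad/s).
It fails at once if the robot presses on the station or its levers with more than 25 N (contact force between any of the fingers, the arm and station above 25 N).
It fails at once if the dial is turned by more than 0.15 rad (value of joint dial above 0.15 rad).
It fails at once if a bystander is shifted by more than 25 mm (distance of any of flux_jar, wire_spool, screwdriver, chip_tray, dish, solvent, brush from where it was at the start of the episode above 0.025 m).
It also fails if it takes over 64 s, if anything falls off the work surface, if the arm or the gripper's body presses on something with over 40 N, if the wrist force passes 120 N, or if a joint passes its speed limit or range.

## Working session

There is one attempt and no reset: what is moved stays moved. The work goes in short steps, Python scripts to look and compute and a tool call to move; the robot and the scene stay as the last step left them, time stands still between calls to the robot, and variables do not carry over. Pictures are saved under pics/ and viewed, about 8 in all and at most 12, crops included, and the job is handed in when it is done.

Besides the shell and the picture viewer there is one more tool, called after "Call:" as name([rows], argument=value, ...), one row to a line, values as JSON. drive_tool: Moves the arm, as the interface text tells. Its arguments: {"type":"object","properties":{"motion":{"type":"array"},"grip":{"type":"number"}},"required":["motion"]}

```bash
mkdir -p pics; python3 - <<'E'
from bench import arm
import cv2,numpy as np
s=arm.read_state();print({k:np.round(v,3).tolist() for k,v in s.items()})
for n in("scene","side","wrist"):
    c=arm.calibration(n);print(n,{k:np.round(v,4).tolist() for k,v in c.items()})
    im=arm.get_image(n)[:,:,::-1]; cv2.imwrite(f"pics/{n}0.png",im)
E
```

```text
{'clock': 0.0, 'joints': [0.259, 0.386, 0.007, -0.001, -1.194, -0.259], 'joint_vel': [0.001, -0.001, 0.001, 0.0, 0.002, 0.001], 'joint_efforts': [-0.001, -39.229, 18.84, 4.186, -0.005, 0.0], 'position': [624.381, 0.049, 230.197], 'ee_rot': [-0.499, 0.501, 0.501, 0.499], 'contact_force': [-0.042, 0.605, 0.572], 'wrist_torque': [-0.02, 0.033, -0.01], 'gripper_width': 85.623}
scene {'K': [[390.0883, 0.0, 261.2808], [0.0, 390.0883, 190.8593], [0.0, 0.0, 1.0]], 'distortion': [-0.0525, 0.0, 0.0, 0.0, 0.0], 'eye': [1375.2022, -603.6692, 958.1845], 'attitude': [0.3845, 0.1961, 0.3916, 0.8126]}
side {'K': [[407.0776, 0.0, 255.2692], [0.0, 407.0776, 194.5107], [0.0, 0.0, 1.0]], 'distortion': [0.0275, 0.0, 0.0, 0.0, 0.0], 'eye': [526.6313, 848.9043, 890.5832], 'attitude': [-0.0117, 0.3989, 0.9164, -0.0317]}
wrist {'K': [[305.7872, 0.0, 255.0299], [0.0, 305.7872, 191.5037], [0.0, 0.0, 1.0]], 'distortion': [-0.0035, 0.0, 0.0, 0.0, 0.0], 'T_tool_cam': [[-0.0004, 0.2666, -0.9638, -143.5548], [1.0, 0.0006, -0.0002, 0.096], [0.0005, -0.9638, -0.2666, -66.8586], [0.0, 0.0, 0.0, 1.0]]}
```

View pics/scene0.png

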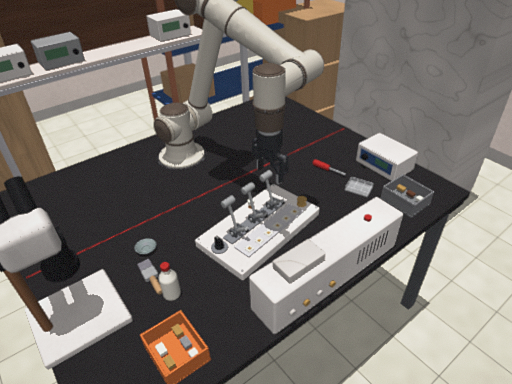

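View pics/wrist0.png

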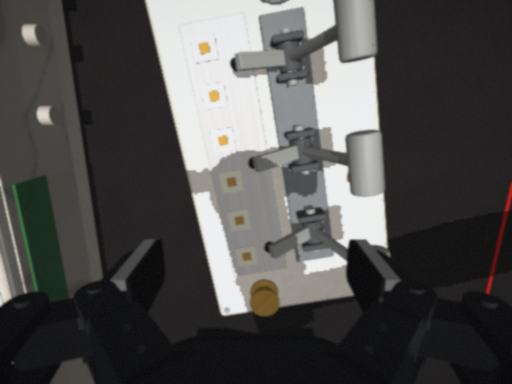

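Scene: the station has its grips at about (229,203), (248,190) and (267,177). Wrist: two grips at (356,27) and (366,163), with the left one behind a finger near (372,252). The base's left corners are near (226,313) and (387,290).

```bash
cat > h.py <<'E'
from bench import arm
import cv2,numpy as np
from scipy.spatial.transform import Rotation as R
def cam(n,s=None):
    c=arm.calibration(n)
    if n=="wrist":
        T=c["T_tool_cam"]; T=np.array(T); r=R.from_quat(s["ee_rot"]).as_matrix()
        return c,r@T[:3,:3],r@T[:3,3]+np.array(s["position"])
    return c,R.from_quat(c["attitude"]).as_matrix(),np.array(c["eye"])
def ray(n,px,z,s=None):
    c,A,e=cam(n,s)
    u=cv2.undistortPoints(np.array([[px]],float),np.array(c["K"]),np.array(c["distortion"]))[0,0]
    d=A@[u[0],-u[1],-1]; return e+d*(z-e[2])/d[2]
def proj(n,P,s=None):
    c,A,e=cam(n,s); q=(np.atleast_2d(P)-e)@A*[1,-1,-1]
    return cv2.projectPoints(q,np.zeros(3),np.zeros(3),np.array(c["K"]),np.array(c["distortion"]))[0][:,0]
E
python3 - <<'E'
from h import *
s=arm.read_state();np.set_printoptions(precision=1,suppress=True)
print(R.from_quat(s["ee_rot"]).as_matrix())
for p in[(356,27),(366,163)]: print("w grip",ray("wrist",p,160,s))
for p in[(226,313),(387,290),(148,0),(375,60)]: print("w base",ray("wrist",p,35,s))
for p in[(229,203),(248,190),(267,177)]: print("s",ray("scene",p,160))
im=cv2.imread("pics/scene0.png")[150:280,180:340]; a=cv2.resize(im,None,fx=4,fy=4,interpolation=cv2.INTER_CUBIC)
cv2.imwrite("pics/sc.png",a)
im=cv2.imread("pics/side0.png"); cv2.imwrite("pics/sd.png",cv2.resize(im,(800,600)))
E
```

```text
[[-0. -1.  0.]
 [-0.  0.  1.]
 [-1.  0. -0.]]
w grip [ 560.3 -115.7  160. ]
w grip [545.6 -28.5 160. ]
w base [661.7 189.9  35. ]
w base [457.2 156.4  35. ]
w base [ 729.  -168.2   35. ]
w base [ 500.4 -113.4   35. ]
s [ 570.  -120.4  160. ]
s [555.4 -35.  160. ]
s [539.5  57.4 160. ]
```

View pics/sc.png

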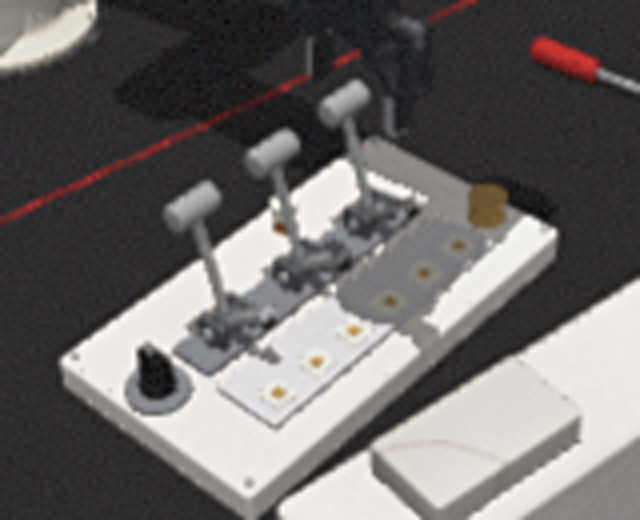

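View pics/sd.png

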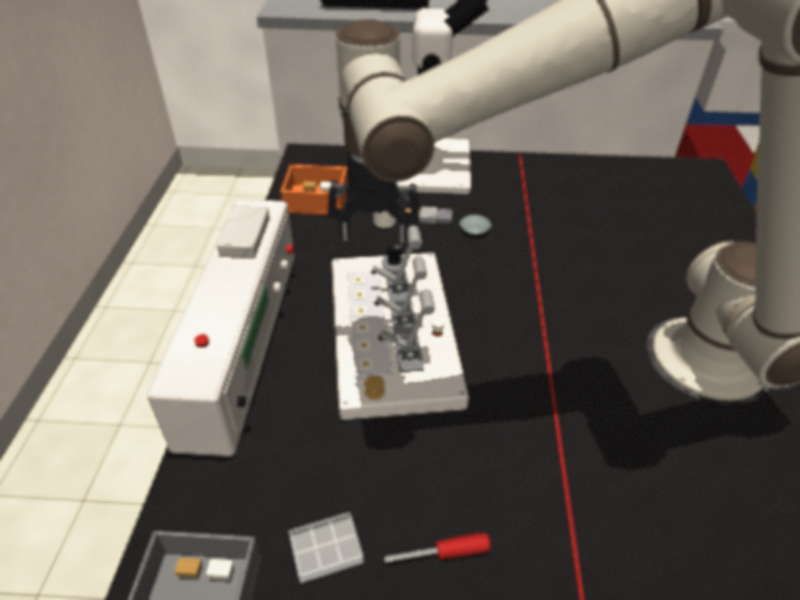

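Scene crop: grips at (192,207), (273,154) and (345,104). Base top corners at (62,362), (556,230) and (248,497). Side: top corners at about (341,408), (465,400) and (435,255). Next is a joint fit of the station pose.

```bash
python3 - <<'E'
from h import *
from scipy.optimize import least_squares
np.set_printoptions(precision=1,suppress=True)
s=arm.read_state()
gx=-110*np.sin(.28); G=lambda y:(gx,y,160.5)
C={'fl':(130,200,35),'nl':(-90,200,35),'nr':(-90,-200,35),'fr':(130,-200,35)}
cr=lambda x,y:(x/4+180-.4,y/4+150-.4); sd=lambda x,y:(x*.64,y*.64)
D=[("scene",cr(192,207),G(-90)),("scene",cr(273,154),G(0)),("scene",cr(345,104),G(90)),
("scene",cr(62,362),C['nr']),("scene",cr(556,230),C['fl']),("scene",cr(248,497),C['fr']),
("side",sd(341,408),C['fl']),("side",sd(465,400),C['nl']),("side",sd(435,255),C['nr']),
("wrist",(366,163),G(0)),("wrist",(356,27),G(-90)),("wrist",(226,313),C['fl'])]
def W(p,q):
    c,d=np.cos(p[2]),np.sin(p[2]); return np.array([p[0]+c*q[0]-d*q[1],p[1]+d*q[0]+c*q[1],q[2]])
def f(p): return np.concatenate([proj(n,W(p,q),s)[0]-u for n,u,q in D])
r=least_squares(f,[585,-20,.165],x_scale=[10,10,.05],loss="soft_l1")
print(r.x[:2],r.x[2],np.degrees(r.x[2]))
for d,e in zip(D,f(r.x).reshape(-1,2)): print(d[0],d[2],e)
for y in(90,0,-90): print(W(r.x,G(y)))
np.save("st.npy",r.x)
print("jar(scene)",ray("scene",cr(280,227),45),"wrist spool",ray("wrist",(264,292),59,s),)
E
```

```text
[574.9 -23. ] 0.17485567414349867 10.01849215233727
scene (np.float64(-30.399121342052513), -90, 160.5) [ 0.6 -0.4]
scene (np.float64(-30.399121342052513), 0, 160.5) [-0.1 -0.6]
scene (np.float64(-30.399121342052513), 90, 160.5) [-0.  -0.4]
scene (-90, -200, 35) [-0.7 -1.4]
scene (130, 200, 35) [ 1.5 -0.3]
scene (130, -200, 35) [ 0.8 -0.4]
side (130, 200, 35) [-1.4  0.6]
side (-90, 200, 35) [ 2.1 -1.2]
side (-90, -200, 35) [-0.8 -1.5]
wrist (np.float64(-30.399121342052513), 0, 160.5) [1.1 0.5]
wrist (np.float64(-30.399121342052513), -90, 160.5) [-0.2 -2.4]
wrist (130, 200, 35) [-4.8  4.5]
[529.4  60.4 160.5]
[545.  -28.3 160.5]
[ 560.7 -116.9  160.5]
jar(scene) [515.7  -4.1  45. ] wrist spool [613.6 143.   59. ]
```

Call:
drive_tool([
  [0,0,0,-5],
  [0,0,0,-5],
  [0,26.5,-3,0],
  [0,26.5,-3,0],
  [0,26.5,-3,0],
  [0,26.5,-3,0],
  [0,26.5,-2,0],
  [0,0,0,0],
  [0,0,0,0],
], grip=0)

```text
clock: 0.9
position: [496.1, -37.1, 231.8]
ee_rot: [0.542, -0.454, -0.541, -0.455]
contact_force: [0.4, -0.6, 0.1]
gripper_width: 0.2
```

Call:
drive_tool([
  [20,0,0,0],
  [20,0,0,0],
  [20,0,0,0],
  [15,0,0,0],
  [8,0,0,0],
  [0,0,0,0],
  [0,0,0,0],
])

```text
clock: 1.48
position: [497.8, -36.7, 148.3]
ee_rot: [0.542, -0.455, -0.542, -0.454]
contact_force: [-0.5, 0.1, 0.8]
gripper_width: 0.1
```

```bash
cat >> h.py <<'E'
def stn(P):
    p=np.load("st.npy"); d=np.array(P)-[p[0],p[1],0]; c,s=np.cos(p[2]),np.sin(p[2])
    return np.array([c*d[0]+s*d[1],-s*d[0]+c*d[1],d[2]])
def shot(name,f):
    s=arm.read_state(); im=arm.get_image(name); cv2.imwrite(f,im[:,:,::-1]); return s
E
python3 - <<'E'
from h import *
np.set_printoptions(precision=1,suppress=True)
s=shot("wrist","pics/w1.png"); print(stn(s["position"]),s["contact_force"],s["gripper_width"]); print(R.from_quat(s["ee_rot"]).as_matrix())
shot("scene","pics/s1.png")
E
python3 -c "
import cv2;a=cv2.imread('pics/w1.png');b=cv2.resize(cv2.imread('pics/s1.png')[140:260,190:310],(384,384),interpolation=cv2.INTER_CUBIC)
import numpy as np;a=cv2.resize(a,(410,308));a=cv2.copyMakeBorder(a,0,76,0,0,0);cv2.imwrite('pics/c1.png',np.hstack([a,b]))"
```

```text
[-78.4  -0.1 148.3] [-0.5  0.1  0.8] 0.08075921188808155
[[-0.  -1.  -0.2]
 [-0.  -0.2  1. ]
 [-1.   0.  -0. ]]
```

View pics/c1.png

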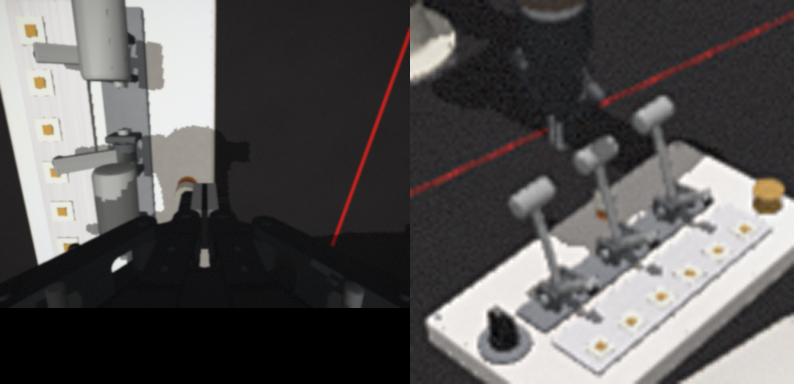

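Crop: the closed fingertips (205,200) are just in front of the mid grip (117,200), lined up with it. I'll feel the mid lever gently.

Call:
drive_tool([
  [0,-5,0,0],
  [0,-5,0,0],
  [0,-3,0,0],
  [0,-2,0,0],
  [0,-2,0,0],
  [0,-2,0,0],
  [0,0,0,0],
])

```text
clock: 2.17
position: [516.0, -33.4, 148.3]
ee_rot: [0.542, -0.454, -0.542, -0.455]
contact_force: [-0.8, -0.3, 0.2]
gripper_width: -0.0
```

Call:
drive_tool([
  [0,-2,0,0],
  [0,-2,0,0],
  [0,-2,0,0],
  [0,0,0,0],
])

```text
clock: 2.5
position: [522.0, -32.4, 148.4]
ee_rot: [0.542, -0.454, -0.542, -0.455]
contact_force: [-0.3, 0.1, -0.3]
gripper_width: -0.1
```

Call:
drive_tool([
  [0,-2,0,0],
  [0,-2,0,0],
  [0,0,0,0],
])

```text
clock: 2.75
position: [525.2, -31.9, 148.3]
ee_rot: [-0.541, 0.455, 0.542, 0.454]
contact_force: [-2.3, -1.0, 2.1]
gripper_width: 0.0
```

Call:
drive_tool([
  [0,-2,0,0],
  [0,-2,0,0],
  [0,-2,0,0],
  [0,0,0,0],
])

```text
clock: 3.08
position: [528.5, -31.4, 148.0]
ee_rot: [-0.54, 0.457, 0.543, 0.453]
contact_force: [-8.0, -1.7, 6.4]
gripper_width: -0.0
```

Call:
drive_tool([
  [0,-2,0,0],
  [0,-2,0,0],
  [0,0,0,0],
])

```text
clock: 3.33
position: [529.6, -31.4, 147.9]
ee_rot: [-0.538, 0.459, 0.545, 0.451]
contact_force: [-15.1, -1.5, 11.2]
gripper_width: -0.0
```

Call:
drive_tool([
  [0,-2,0,0],
  [0,0,0,0],
])

```text
clock: 3.5
position: [530.1, -31.4, 148.0]
ee_rot: [-0.538, 0.46, 0.545, 0.45]
contact_force: [-18.1, -0.1, 13.5]
gripper_width: -0.1
```

Mid is held: it stiffens steeply. Back off and try the left one.

Call:
drive_tool([
  [0,5,0,0],
  [0,10,0,0],
  [0,10,0,0],
  [0,0,20,0],
  [0,0,25,0],
  [0,0,25,0],
  [0,0,20,0],
  [0,-4,0,0],
  [0,0,0,0],
])

```text
clock: 4.25
position: [502.0, 56.5, 148.7]
ee_rot: [0.543, -0.453, -0.542, -0.455]
contact_force: [-0.6, 1.0, -1.1]
gripper_width: 0.3
```

```bash
python3 - <<'E'
from h import *
s=arm.read_state();print(stn(s["position"]),s["contact_force"])
E
```

```text
[-58.0511507   90.95881153 148.73287996] [-0.62634426  0.97594823 -1.09290546]
```

Call:
drive_tool([
  [0,-2,0,0],
  [0,-2,0,0],
  [0,-2,0,0],
  [0,-2,0,0],
  [0,0,0,0],
])

```text
clock: 4.67
position: [508.8, 55.9, 148.2]
ee_rot: [-0.541, 0.455, 0.542, 0.454]
contact_force: [-1.8, -0.5, 1.4]
gripper_width: -0.0
```

Call:
drive_tool([
  [0,-2,0,0],
  [0,-2,0,0],
  [0,0,0,0],
])

```text
clock: 4.92
position: [513.2, 57.3, 148.3]
ee_rot: [0.542, -0.455, -0.542, -0.455]
contact_force: [-1.0, -1.5, 1.0]
gripper_width: 0.0
```

Call:
drive_tool([
  [0,-2,0,0],
  [0,0,0,0],
])

```text
clock: 5.08
position: [515.1, 57.8, 148.3]
ee_rot: [0.542, -0.454, -0.542, -0.455]
contact_force: [-1.1, -1.4, 0.9]
gripper_width: -0.2
```

Call:
drive_tool([
  [0,-2,0,0],
  [0,-2,0,0],
  [0,0,0,0],
])

```text
clock: 5.33
position: [519.3, 58.7, 148.4]
ee_rot: [0.542, -0.454, -0.542, -0.455]
contact_force: [-1.2, -1.1, 1.0]
gripper_width: -0.4
```

Call:
drive_tool([
  [0,-2,0,0],
  [0,-2,0,0],
  [0,0,0,0],
])

```text
clock: 5.58
position: [523.2, 59.3, 148.3]
ee_rot: [0.542, -0.454, -0.542, -0.455]
contact_force: [-0.7, 0.2, 1.2]
gripper_width: -0.3
```

Call:
drive_tool([
  [0,-2,0,0],
  [0,-2,0,0],
  [0,0,0,0],
])

```text
clock: 5.83
position: [527.1, 60.0, 148.4]
ee_rot: [0.542, -0.454, -0.542, -0.455]
contact_force: [-0.6, 0.2, 0.6]
gripper_width: 0.2
```

Call:
drive_tool([
  [0,-4,0,0],
  [0,-4,0,0],
  [0,-4,0,0],
  [0,-4,0,0],
  [0,-4,0,0],
  [0,0,0,0],
])

```text
clock: 6.33
position: [547.5, 63.6, 148.2]
ee_rot: [0.542, -0.454, -0.541, -0.455]
contact_force: [0.2, 0.8, 0.2]
gripper_width: 0.2
```

Call:
drive_tool([
  [0,-4,0,0],
  [0,-4,0,0],
  [0,-4,0,0],
  [0,-4,0,0],
  [0,-4,0,0],
  [0,0,0,0],
])

```text
clock: 6.83
position: [566.9, 66.9, 148.0]
ee_rot: [0.542, -0.454, -0.542, -0.455]
contact_force: [-0.6, -0.7, -0.7]
gripper_width: -0.1
```

```bash
python3 - <<'E'
from h import *
s=shot("scene","pics/s2.png");print(stn(s["position"]),s["contact_force"])
cv2.imwrite("pics/c2.png",cv2.resize(cv2.imread('pics/s2.png')[140:260,190:310],(480,480),interpolation=cv2.INTER_CUBIC))
E
```

```text
[  7.68067252  89.88621908 147.97233484] [-0.58550624 -0.65503315 -0.71578057]
```

View pics/c2.png

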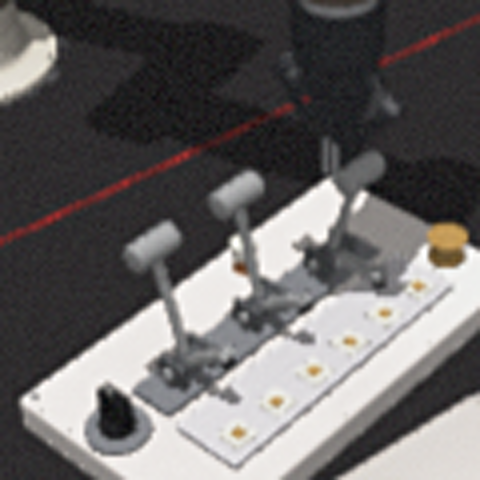

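Left lever is moving over (crop (360,170)). Continue to the stop.

Call:
drive_tool([
  [0,-3,0,0],
  [0,-3,0,0],
  [0,-2,0,0],
  [0,-2,0,0],
  [0,0,0,0],
])

```text
clock: 7.3
position: [576.5, 68.6, 148.5]
ee_rot: [0.542, -0.454, -0.541, -0.455]
contact_force: [-1.0, -0.5, 0.3]
gripper_width: -0.0
```

Call:
drive_tool([
  [0,-2,0,0],
  [0,-2,0,0],
  [0,0,0,0],
])

```text
clock: 7.55
position: [577.7, 68.8, 148.3]
ee_rot: [-0.54, 0.456, 0.543, 0.453]
contact_force: [-7.3, -0.5, 3.0]
gripper_width: -0.1
```

Call:
drive_tool([
  [0,-2,0,0],
  [0,0,0,0],
])

```text
clock: 7.72
position: [577.9, 68.8, 148.3]
ee_rot: [-0.54, 0.457, 0.544, 0.452]
contact_force: [-12.8, -0.0, 5.6]
gripper_width: -0.3
```

Left is at its stop. Back off and retry mid.

Call:
drive_tool([
  [0,5,0,0],
  [0,20,0,0],
  [0,25,0,0],
  [0,25,0,0],
  [0,15,0,0],
  [0,0,-20,0],
  [0,0,-25,0],
  [0,0,-25,0],
  [0,0,-20,0],
  [0,0,0,0],
])

```text
clock: 8.55
position: [510.6, -36.8, 149.2]
ee_rot: [0.542, -0.454, -0.54, -0.456]
contact_force: [1.0, 1.4, -0.1]
gripper_width: 0.0
```

```bash
python3 - <<'E'
from h import *
s=shot("wrist","pics/w3.png");print(stn(s["position"]),s["contact_force"])
E
```

```text
[-65.72231631  -2.43723729 149.1949898 ] [ 0.9661247   1.37076768 -0.05955458]
```

View pics/w3.png

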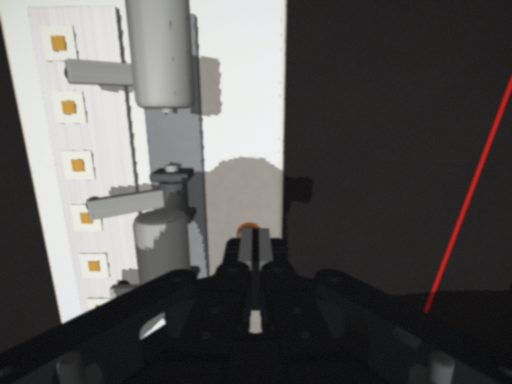

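Wrist: mid grip at (162,245) is still open, with the fingertip at (255,245) beside it. Push mid gently.

Call:
drive_tool([
  [0,-4,0,0],
  [0,-4,0,0],
  [0,-2,0,0],
  [0,-2,0,0],
  [0,-2,0,0],
  [0,0,0,0],
])

```text
clock: 9.1
position: [523.0, -31.7, 148.3]
ee_rot: [0.542, -0.454, -0.542, -0.454]
contact_force: [-0.6, 0.6, -0.1]
gripper_width: -0.2
```

Call:
drive_tool([
  [0,-2,0,0],
  [0,-2,0,0],
  [0,0,0,0],
])

```text
clock: 9.35
position: [526.9, -31.5, 148.4]
ee_rot: [0.542, -0.454, -0.542, -0.455]
contact_force: [0.5, -0.7, 0.9]
gripper_width: -0.1
```

Call:
drive_tool([
  [0,-2,0,0],
  [0,0,0,0],
])

```text
clock: 9.52
position: [528.0, -31.4, 148.2]
ee_rot: [-0.541, 0.455, 0.542, 0.454]
contact_force: [-1.6, 0.4, 1.4]
gripper_width: -0.1
```

Call:
drive_tool([
  [0,-2,0,0],
  [0,-1,0,0],
  [0,0,0,0],
])

```text
clock: 9.77
position: [531.4, -30.8, 148.3]
ee_rot: [-0.542, 0.455, 0.542, 0.454]
contact_force: [-2.1, 0.2, 1.2]
gripper_width: -0.0
```

Call:
drive_tool([
  [0,-2,0,0],
  [0,0,0,0],
])

```text
clock: 9.93
position: [533.6, -30.4, 148.4]
ee_rot: [0.542, -0.454, -0.542, -0.455]
contact_force: [-1.3, -0.9, 0.9]
gripper_width: -0.0
```

Call:
drive_tool([
  [0,-2,0,0],
  [0,-2,0,0],
  [0,-2,0,0],
  [0,0,0,0],
])

```text
clock: 10.27
position: [539.9, -29.2, 148.3]
ee_rot: [0.542, -0.454, -0.542, -0.455]
contact_force: [-0.8, -0.4, 0.8]
gripper_width: 0.1
```

Call:
drive_tool([
  [0,-4,0,0],
  [0,-4,0,0],
  [0,-4,0,0],
  [0,-4,0,0],
  [0,0,0,0],
])

```text
clock: 10.68
position: [556.3, -26.3, 148.2]
ee_rot: [0.542, -0.454, -0.541, -0.455]
contact_force: [-0.1, 0.2, 0.0]
gripper_width: 0.2
```

Call:
drive_tool([
  [0,-4,0,0],
  [0,-4,0,0],
  [0,-4,0,0],
  [0,-4,0,0],
  [0,-4,0,0],
  [0,0,0,0],
])

```text
clock: 11.18
position: [575.2, -22.9, 147.7]
ee_rot: [-0.542, 0.455, 0.542, 0.454]
contact_force: [-1.1, -0.3, 0.0]
gripper_width: -0.1
```

Call:
drive_tool([
  [0,-3,0,0],
  [0,-3,0,0],
  [0,-2,0,0],
  [0,0,0,0],
])

```text
clock: 11.52
position: [583.0, -21.6, 148.2]
ee_rot: [0.542, -0.454, -0.542, -0.455]
contact_force: [-1.3, -0.5, -0.9]
gripper_width: -0.0
```

Call:
drive_tool([
  [0,-3,0,0],
  [0,-3,0,0],
  [0,-2,0,0],
  [0,0,0,0],
])

```text
clock: 11.85
position: [591.3, -20.1, 148.5]
ee_rot: [0.542, -0.454, -0.541, -0.455]
contact_force: [-0.3, -1.1, -0.7]
gripper_width: -0.2
```

Call:
drive_tool([
  [0,-2,0,0],
  [0,-2,0,0],
  [0,0,0,0],
])

```text
clock: 12.1
position: [593.3, -19.8, 148.3]
ee_rot: [-0.541, 0.455, 0.542, 0.454]
contact_force: [-5.7, -1.4, 1.1]
gripper_width: -0.1
```

Call:
drive_tool([
  [0,-2,0,0],
  [0,0,0,0],
])

```text
clock: 12.27
position: [593.5, -19.8, 148.3]
ee_rot: [-0.54, 0.457, 0.543, 0.453]
contact_force: [-8.5, -0.2, 4.6]
gripper_width: -0.2
```

Mid is home as predicted. Now the right one.

Call:
drive_tool([
  [0,5,0,0],
  [0,20,0,0],
  [0,25,0,0],
  [0,25,0,0],
  [0,15,0,0],
  [0,0,-20,0],
  [0,0,-25,0],
  [0,0,-25,0],
  [0,0,-20,0],
  [0,0,0,0],
])

```text
clock: 13.1
position: [525.5, -126.0, 149.1]
ee_rot: [0.543, -0.454, -0.54, -0.456]
contact_force: [-0.5, -0.3, 0.3]
gripper_width: -0.2
```

Call:
drive_tool([
  [0,-4,0,0],
  [0,-4,0,0],
  [0,-2,0,0],
  [0,-2,0,0],
  [0,-2,0,0],
  [0,0,0,0],
])

```text
clock: 13.6
position: [537.2, -120.4, 148.3]
ee_rot: [-0.542, 0.454, 0.542, 0.454]
contact_force: [-0.2, 0.1, 0.2]
gripper_width: -0.3
```

```bash
python3 - <<'E'
from h import *
s=arm.read_state();print(stn(s["position"]),s["contact_force"])
E
```

```text
[-54.11140032 -89.40520372 148.25699735] [-0.20881601  0.13392981  0.22311142]
```

Call:
drive_tool([
  [0,-2,0,0],
  [0,-2,0,0],
  [0,-2,0,0],
  [0,0,0,0],
])

```text
clock: 13.93
position: [543.3, -120.0, 148.3]
ee_rot: [0.542, -0.454, -0.542, -0.454]
contact_force: [-1.1, -0.4, 1.4]
gripper_width: 0.1
```

Call:
drive_tool([
  [0,-2,0,0],
  [0,-2,0,0],
  [0,0,0,0],
])

```text
clock: 14.18
position: [547.5, -119.3, 148.3]
ee_rot: [0.542, -0.454, -0.542, -0.455]
contact_force: [-1.1, -0.7, 0.7]
gripper_width: -0.0
```

Call:
drive_tool([
  [0,-2,0,0],
  [0,-2,0,0],
  [0,0,0,0],
])

```text
clock: 14.43
position: [551.5, -118.6, 148.3]
ee_rot: [0.542, -0.454, -0.542, -0.455]
contact_force: [-0.2, -1.0, 2.1]
gripper_width: -0.1
```

Call:
drive_tool([
  [0,-2,0,0],
  [0,-2,0,0],
  [0,0,0,0],
])

```text
clock: 14.68
position: [555.5, -117.8, 148.3]
ee_rot: [0.542, -0.454, -0.542, -0.455]
contact_force: [-0.7, -0.7, 0.2]
gripper_width: 0.0
```

Call:
drive_tool([
  [0,-4,0,0],
  [0,-4,0,0],
  [0,-4,0,0],
  [0,-4,0,0],
  [0,-4,0,0],
  [0,0,0,0],
])

```text
clock: 15.18
position: [575.8, -114.2, 148.2]
ee_rot: [0.542, -0.454, -0.541, -0.455]
contact_force: [-0.3, -1.3, -0.4]
gripper_width: -0.5
```

Call:
drive_tool([
  [0,-4,0,0],
  [0,-4,0,0],
  [0,-4,0,0],
  [0,-4,0,0],
  [0,-4,0,0],
  [0,0,0,0],
])

```text
clock: 15.68
position: [595.1, -110.8, 148.0]
ee_rot: [0.542, -0.454, -0.542, -0.455]
contact_force: [0.1, -0.2, -0.1]
gripper_width: -0.1
```

Call:
drive_tool([
  [0,-3,0,0],
  [0,-3,0,0],
  [0,-2,0,0],
  [0,-2,0,0],
  [0,0,0,0],
])

```text
clock: 16.1
position: [604.7, -109.2, 148.4]
ee_rot: [0.542, -0.454, -0.542, -0.455]
contact_force: [-0.5, -1.3, -1.0]
gripper_width: 0.4
```

Call:
drive_tool([
  [0,-2,0,0],
  [0,-2,0,0],
  [0,0,0,0],
])

```text
clock: 16.35
position: [608.6, -108.5, 148.5]
ee_rot: [0.542, -0.454, -0.542, -0.455]
contact_force: [-1.4, 0.9, 0.0]
gripper_width: -0.0
```

Call:
drive_tool([
  [0,-2,0,0],
  [0,0,0,0],
])

```text
clock: 16.52
position: [609.0, -108.4, 148.3]
ee_rot: [-0.541, 0.455, 0.542, 0.454]
contact_force: [-5.8, -0.9, 1.3]
gripper_width: -0.1
```

Call:
drive_tool([
  [0,-2,0,0],
  [0,0,0,0],
])

```text
clock: 16.68
position: [609.3, -108.4, 148.3]
ee_rot: [-0.54, 0.456, 0.543, 0.453]
contact_force: [-9.0, -1.3, 3.6]
gripper_width: 0.0
```

Right is at its stop at the predicted 609. Retreat clear and check.

Call:
drive_tool([
  [0,5,0,0],
  [0,20,0,0],
  [0,25,0,0],
  [0,25,0,0],
  [-20,0,0,0],
  [-20,0,0,0],
  [-20,0,0,0],
  [0,0,0,0],
  [0,0,0,0],
])

```text
clock: 17.43
position: [540.0, -120.7, 210.2]
ee_rot: [0.543, -0.453, -0.54, -0.456]
contact_force: [-0.6, -0.3, -0.1]
gripper_width: -0.4
```

```bash
python3 - <<'E'
from h import *
np.set_printoptions(precision=1,suppress=True)
s=shot("scene","pics/s4.png");shot("side","pics/d4.png");print(stn(s["position"]),s["contact_force"],s["clock"])
p=np.load("st.npy");c,d=np.cos(p[2]),np.sin(p[2]);gx=110*np.sin(.4)
a=cv2.resize(cv2.imread('pics/s4.png')[140:280,180:330],None,fx=2.667,fy=2.667,interpolation=cv2.INTER_CUBIC)
for y in(90,0,-90):
    u=proj("scene",np.array([[p[0]+c*gx-d*y,p[1]+d*gx+c*y,156.3]]))[0]
    v=(u-[180,140])*2.667; print(v); cv2.circle(a,(int(v[0]),int(v[1])),2,(0,0,255),-1)
b=cv2.imread('pics/d4.png')[140:280,180:330]; b=cv2.resize(b,(a.shape[1],a.shape[0]),interpolation=cv2.INTER_CUBIC)
cv2.imwrite("pics/c4.png",np.hstack([a,b])[:, :800])
E
```

```text
[-51.4 -90.1 210.2] [-0.6 -0.3 -0.1] 17.4333
[272.8 119.2]
[225.1 154.2]
[173.3 192.2]
```

View pics/c4.png

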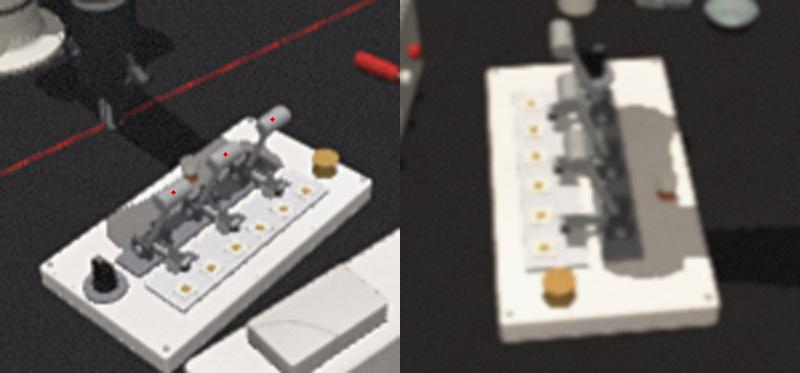

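All three grips sit on the predicted home points (273,119), (225,154) and (173,192). Jar, spool and dial are where they were.

```bash
python3 -c "
from bench import arm
print(arm.job_done())"
```

```text
the job is handed in; nothing more can be done
None
```

All three levers are pushed home, in the order left, mid, right, and the job is handed in at about 17.5 s of the 64 s allowed.

- **Finding the order:** I tried mid first and it was held, so I left it. Left was free, and throwing it home freed mid, then right.
- **Force:** the most I read was about 22.6 N, on the locked mid lever. That is under the 25 N limit but higher than I meant to press. I saw force only at the end of each move call, so a brief higher peak could have gone unseen. At the stops I pushed with about 10 to 14 N.
- **Last checks:** each lever's stop came where the station-pose fit put it, to within about 1 mm of the other two. In the final picture all three grips sit on the predicted home points. The gripper is clear of the levers.
- **Bystanders:** the jar, spool and dial look unmoved. The items farther out were not checked again by measurement, but the arm never went near them.

No check failed or disagreed. The hand-in gave no verdict.

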